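# Lay the standing culture flask down in its rocker holder

## Robot

A 6-joint arm with a two-finger parallel gripper is mounted at the origin on a cart in front of the work surface, level with it; the furniture and walls round the work are solid. World frame = base frame: x ahead of the robot, y to its left, z up, the work surface at z = 0. Lengths are in mm, angles in rad, forces in N, time in s.
With the tool pointing down it reaches from about 300 to 775 mm from the base axis. Payload 14.6 kg.
Tool frame: the origin (TCP) lies midway between the tips of the shut fingers; the grasp point (between the pads) lies 19 mm behind it (manip.hold_point_z is the distance from the TCP to the grasp point, in mm); z points along the fingers, y is the direction in which the jaws open and shut (so a half turn about z gives the same grasp; the last joint's range is limited). The gripper opens to 94 mm and grips with 3 to 60 N. Pads are 16 mm wide; open, the fingers measure 119 mm over their backs; the gripper's body (75 mm by 177 mm) begins 78 mm behind the grasp point.
Start: joints at [-1.244, 0.3, 1.521, -0, 1.321, -0.067], TCP at [211.027, -507.894, 205.446] pointing down, gripper open.
Joint ranges: [-3.03, 3.03], [-0.79, 2.21], [0.23, 2.52], [-1.04, 4.18], [0, 3.07], [-2.55, 2.55]. Speed limits (rad/s): [2.22, 2.22, 2.57, 3.14, 3.14, 3.14].

## Interface

Orientations are given as [roll, pitch, yaw] about the fixed x, y, z axes, in that order (R = Rz(yaw) Ry(pitch) Rx(roll)).
In Python, from cell import manip gives the robot as it stands.
- The arm moves only by the shell command python3 -m crank 'ROWS' [OPENING] [FORCE]. ROWS is JSON, a list of rows, each an object with "offset": the shift along the world's x, y, z in m, a list of three; "spin": the turn about the world's z in degrees. In form: [{"offset": [dx, dy, dz], "spin": spin}, ...]. A call has exactly 8 rows; each row is the pose to reach, as a shift and turn from the pose measured when the call began; what a row does not reach only later rows make up. A row lasts 1/12 s, in which the tool goes at most 41.7 mm and 7.16 degrees, less where a joint would pass 70% of its speed; a pose out of reach is approached as far as the arm can. A call with a gripper value outside its range is refused whole. OPENING is the opening, from 0 (shut) to 1 (fully open), set as the call begins (- or left out, the last holds). The fingers move at their own pace and stop on an object; FORCE is the grip in N (left out, the last holds). Time passes only in rows, so rows that repeat a pose let the fingers close, or fill a call up. It gives the time, the measured TCP pose, the force and the opening at its end, in the units of the state.
- manip.read_state(): the state, without advancing time (a new reading comes with each control period).
- manip.camera(name): name is "scene" or "top"; returns a dict with "pixels" (400x640x3 uint8, red, green, blue), "fx", "fy", "cx", "cy" (pixels), "extrinsics" (4x4, takes a point from world to camera coordinates). Camera axes: x right, y down, z forward; pixel columns grow to the right and rows downward; lengths in mm; the calibration is good to about 2 mm. A picture is of the moment at which its call begins. There is no depth.
- manip.sign_off(): hands the job in, once; it reports no verdict.
Trained networks look in a picture, given as the dict that the camera call returned (one of the last four; its "shot" number tells which), for a name from the list of things; names that differ only in an ending like _2 or _b are one class to them, and where a whole thing is asked for, a point or a joint stands for the part that bears it (a point fixed in the world has none). Each returns a list of dicts, best first, with "conf" (0 to 1); they miss things now and then, are a little off and sometimes report something else, mostly with a low value. They report only what shows in the picture. A call takes as long as a camera call.
- manip.search_frame(picture, name): "location" ([x, y, z] in mm, in world coordinates, good to about 4 mm: the middle of the surface that is visible of it).
- manip.masks_of(picture, name): "mask" (400x640 bool, what is visible of it).
The state is a dict: "clock": time; "joints": joint angles; "qd": joint speeds; "effort": joint torques, N m; "eef_pos": TCP position; "eef_rot": TCP orientation; "wrist_force": force on the tool from outside, world axes, zero at the start; "moment": the same for the moment, N m; "finger_gap": finger opening in mm.
Only numpy, scipy, OpenCV 4.12 (cv2) and the standard library are available. Lean on these libraries where they do the work, as an engineer would, in place of code of your own. Each camera call takes 0.05 s, during which the arm holds its last target. There are 200 camera calls.

## Task

Lay the upright culture flask on the rocker down on its growth face (the broad face towards the platform's open edge): tip it over with your fingers and let it down gently, easing it all the way to the mat instead of letting it fall, then push it along the mat, foot first, under the lip of the empty holder until its foot is home against the heel stop, like its neighbour. Only push and support it with open or shut fingers: do not pinch it or lift it off the platform, and leave the other flask and everything else on the bench alone.

Things in the scene. Friction and masses are not known exactly. Their poses are not given: they have to be found in the camera images.
- rocker: Bench rocking shaker, off and level, fixed to the bench. White base under a flat platform with a grey mat, 252 mm along the rocker's x, 190 mm along its y, mat top 73 mm above the bench. Origin: on the bench under the base; z up. Two sheet-steel flask holders stand side by side along its +y edge, at x = -57 and +57 mm; one has a flask in it, the standing flask stands before the empty one
- open_edge (a point): Middle of the platform's open edge (rocker frame 0, -85, 73 mm), level with the mat. Nothing stands beyond it; below it is free down to the bench (the base ends 25 mm further in)
- heel_near (a point): Heel stop of the holder at rocker x = -57 mm: middle of the heel wall's inner face (rocker y = +90 mm), at mat height. From it towards the open edge (rocker -y): a lip 43 mm above the mat covers the first 23 mm; side cheeks 22 mm high, 93 mm apart inside, reach 47 mm and are flared at their mouth
- heel_far (a point): The same point of the like holder at rocker x = +57 mm
- flask: Loose culture flask standing on the mat, 0.13 kg: flat, pale, frosted body 85 mm wide (its x), 37 mm thick (its y), 108 mm high, sloping shoulders, white screw cap; 156 mm over all. Origin: middle of its foot; z up its length, x across its width. The broad face on its -y side is the growth face, towards the open edge at the start. Laid rightly, its y points up, its z along rocker -y
- flask_edge (a point): Middle of the foot's edge on the growth-face side (flask frame 0, -18.5, 0 mm), about which the flask turns as it is tipped. It passes its balance at about 15 degrees and then falls unless something holds it up. Just laid down, its cap and neck stick out some 45 to 60 mm past the open edge; once home they do not
- flask_cap (a point): Centre of the cap's top (flask frame 0, 7.6, 154 mm). The cap is 30 mm across and 24 mm tall; cap and neck lean 10 degrees away from the growth face, so that the cap's rim on the growth-face side is at its farthest y = -7, z = 156 mm
- laid_flask: The like flask that already lies on its growth face in the other holder; leave it alone. Origin: on the mat, about 44 mm from the middle of its foot towards the open edge; axes as the rocker's
- wash_bottle: white squeeze bottle with a bent spout, standing at the back, body 65 mm across, 140 mm to the shoulder, 209 mm over all; origin under it; bystander
- beaker: small plastic beaker, 69 mm across, 83 mm high, standing at the back; origin under its centre; bystander
- vial_1: 20 ml white vial with screw cap, 25 mm across, 56 mm high, standing at the back right; origin under its centre; bystander
- vial_2: another such vial, beside the first; bystander
- tape_roll: roll of tape lying flat at the right, 104 mm across, 25 mm high; origin under its centre; bystander
- pipette: hand pipette lying at the right, 254 mm long, 34 mm high; origin under its middle; bystander
- bench_timer: small bench timer lying at the front right, 72 x 66 x 21 mm; origin under its centre; bystander
- marker_1: marker pen lying at the front left, 135 mm long, 17 mm thick; origin under its middle; bystander
- tweezers: tweezers lying at the front, 129 mm long, 10 mm high; origin under the middle; bystander

How it is judged:
By the outcome, as a careful person would: the job done as asked, in the order asked, and still so for the second after the job is handed in, with the robot touching nothing.
It also fails if it takes over 69 s, if anything falls off the work surface, if the arm or the gripper's body presses on something with over 40 N, if the wrist force passes 120 N, or if a joint passes its speed limit or range.

## Working session

There is one attempt and no reset: what is moved stays moved. The work goes in short steps, Python scripts to look and compute and a shell command to move; the robot and the scene stay as the last step left them, time stands still between calls to the robot, and variables do not carry over. Pictures are saved under pics/ and viewed, about 8 in all and at most 12, crops included, and the job is handed in when it is done.

```bash
ls; mkdir -p pics; cat > h.py <<'E'
import numpy as np, cv2
from cell import manip
def snap(name,fn=None,crop=None,scale=1):
    p=manip.camera(name)
    if fn:
        im=p["pixels"][:,:,::-1]
        if crop: im=im[crop[1]:crop[3],crop[0]:crop[2]]
        cv2.imwrite("pics/"+fn,cv2.resize(im,None,fx=scale,fy=scale,interpolation=cv2.INTER_CUBIC))
    return p
def proj(p,X):
    c=np.asarray(p["extrinsics"])@np.append(X,1); return np.array([p["fx"]*c[0]/c[2]+p["cx"],p["fy"]*c[1]/c[2]+p["cy"]])
def ray(p,u,v,z):
    E=np.asarray(p["extrinsics"]);R=E[:3,:3];t=E[:3,3]
    o=-R.T@t; d=R.T@np.array([(u-p["cx"])/p["fx"],(v-p["cy"])/p["fy"],1]); return o+d*(z-o[2])/d[2]
E
python3 - <<'E'
from h import *
s=snap("scene","s1.png"); t=snap("top","t1.png")
for n,p in(("s",s),("t",t)):
    E=np.asarray(p["extrinsics"]); print(n,"campos",(-E[:3,:3].T@E[:3,3]).round(),p["fx"])
    for k in["rocker","flask","laid_flask","open_edge","heel_near","heel_far","flask_cap","flask_edge"]:
        r=manip.search_frame(p,k); print(n,k,[(np.round(d["location"]).tolist(),round(d["conf"],2)) for d in r[:2]])
st=manip.read_state();print(st)
E
```

```text
pics
s campos [-303.  834.  827.] 490.34215200564967
s rocker [([509.0, 105.0, 76.0], 0.98), ([639.0, -456.0, 18.0], 0.37)]
s flask [([612.0, 85.0, 162.0], 0.79)]
s laid_flask [([507.0, 103.0, 73.0], 0.68), ([494.0, 48.0, 105.0], 0.65)]
s open_edge [([511.0, 103.0, 70.0], 0.97)]
s heel_near [([489.0, 49.0, 111.0], 0.7), ([508.0, 107.0, 68.0], 0.56)]
s heel_far [([510.0, 105.0, 72.0], 0.83)]
s flask_cap [([609.0, 83.0, 162.0], 0.62), ([689.0, -366.0, 29.0], 0.37)]
s flask_edge [([606.0, 88.0, 163.0], 0.75)]
t campos [ 379. -140. 1504.] 422.8426250408933
t rocker [([575.0, 14.0, 69.0], 0.8)]
t flask [([617.0, 57.0, 189.0], 0.8)]
t laid_flask [([508.0, 41.0, 110.0], 0.56)]
t open_edge [([577.0, 15.0, 76.0], 0.76)]
t heel_near [([578.0, 19.0, 75.0], 0.61)]
t heel_far [([580.0, 11.0, 69.0], 0.63)]
t flask_cap [([621.0, 59.0, 183.0], 0.6)]
t flask_edge [([619.0, 59.0, 185.0], 0.91)]
{'clock': 0.9, 'joints': array([-1.24357900e+00,  2.99913920e-01,  1.52100571e+00,  9.36845528e-06,
        1.32069893e+00, -6.65974223e-02]), 'qd': array([-0.00070036,  0.00107833, -0.0002063 ,  0.00166615, -0.00263801,
        0.00109384]), 'effort': array([ 8.15818794e-05, -5.31662357e+01, -3.52918804e+01,  7.09070731e-02,
        2.13121710e-02, -5.97143958e-05]), 'eef_pos': array([ 211.03968739, -507.88689451,  205.4355231 ]), 'eef_rot': array([-3.14156740e+00, -1.07812757e-05,  3.93812431e-01]), 'wrist_force': array([-0.63450972, -0.53086613, -0.06275509]), 'moment': array([ 0.00896565, -0.0014953 , -0.02208675]), 'finger_gap': 93.90792706871503}
```

View pics/s1.png

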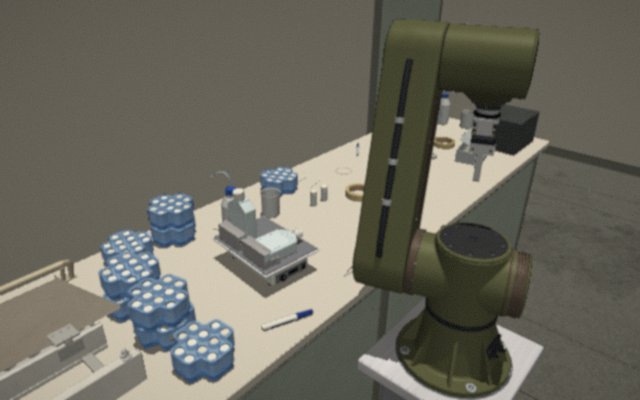

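View pics/t1.png

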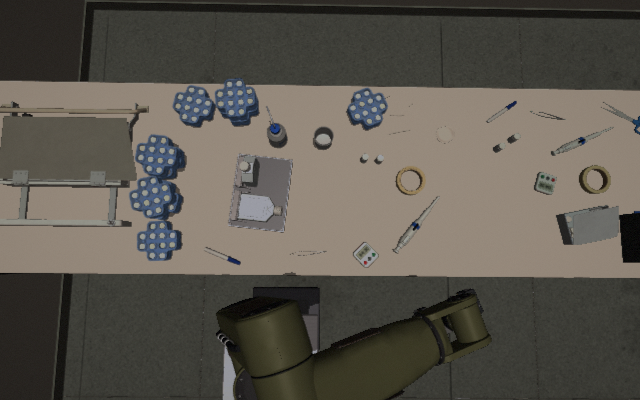

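```bash
python3 - <<'E'
from h import *
t=snap("top","t2.png",(215,135,315,245),5.4)
s=snap("scene","s2.png",(190,160,340,300),5)
for p,n in((t,"rocker"),(t,"flask"),(s,"flask")):
    m=manip.masks_of(p,n)
    if m:
        mm=m[0]["mask"].astype(np.uint8); ys,xs=np.nonzero(mm); print(n,m[0]["conf"],xs.min(),xs.max(),ys.min(),ys.max())
        c=max(cv2.findContours(mm,0,2)[0],key=cv2.contourArea); r=cv2.minAreaRect(c); print(r)
        b=cv2.boxPoints(r); print([ray(p,*q,73).round(1).tolist() for q in b])
E
```

```text
rocker 0.77 228 292 154 231
((260.153564453125, 192.19454956054688), (56.66800308227539, 73.96051025390625), 6.709836483001709)
[[451.3, 144.2, 73.0], [704.2, 123.5, 73.0], [683.4, -70.5, 73.0], [430.8, -45.5, 73.0]]
flask 0.63 240 259 156 186
((249.5, 171.0), (30.0, 19.0), 90.0)
[[690.9, 110.5, 73.0], [691.7, 45.3, 73.0], [587.3, 42.6, 73.0], [586.6, 107.2, 73.0]]
flask 0.77 228 256 189 240
((241.64398193359375, 214.30349731445312), (51.33732986450195, 27.19693374633789), 86.42366790771484)
[[897.8, -100.7, 73.0], [838.8, -171.4, 73.0], [590.9, 45.0, 73.0], [641.5, 102.2, 73.0]]
```

View pics/t2.png

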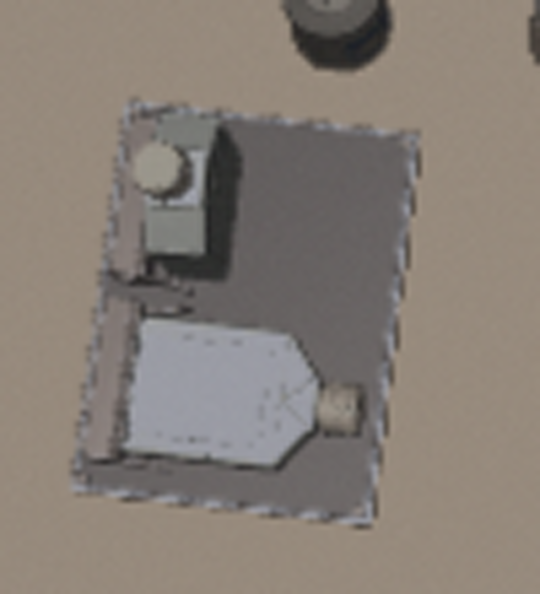

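View pics/s2.png

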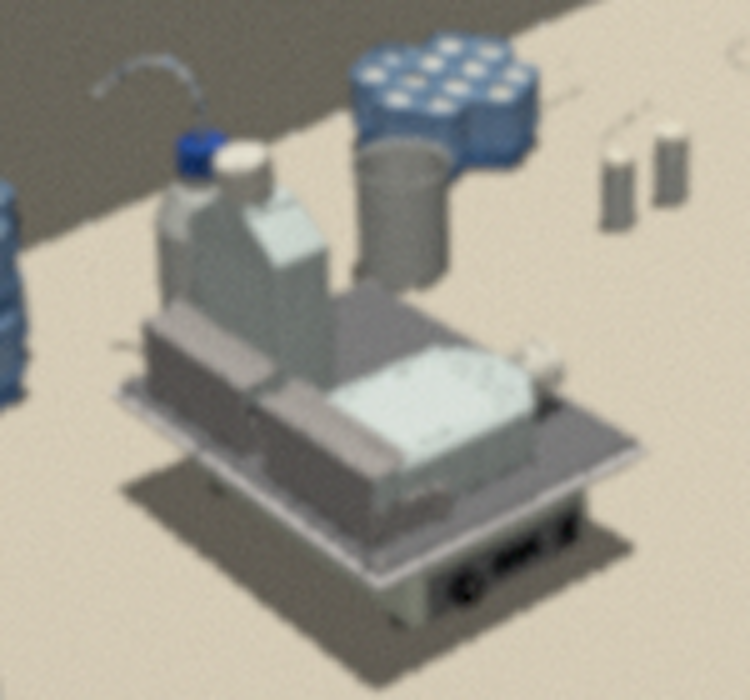

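```bash
python3 - <<'E'
from h import *
from scipy.optimize import least_squares as LS
t=snap("top"); s=snap("scene")
T=lambda x,y:(215+x/5.4,135+y/5.4); S=lambda x,y:(190+x/5,160+y/5)
P=lambda q,l:np.array([q[0]+np.cos(q[2])*l[0]-np.sin(q[2])*l[1],q[1]+np.sin(q[2])*l[0]+np.cos(q[2])*l[1],73+l[2]])
def fit(obs,q0):
    f=lambda q:np.concatenate([proj(p,P(q,l))-uv for p,uv,l in obs])
    r=LS(f,q0,x_scale=[10,10,.1],loss="soft_l1"); print(r.x[:2].round(1),np.degrees(r.x[2]).round(2)); print(f(r.x).round(1).reshape(-1,2).tolist()); return r.x
R=fit([(t,T(130,103),(126,95,0)),(t,T(417,133),(126,-95,0)),(t,T(372,520),(-126,-95,0)),(t,T(75,490),(-126,95,0)),(s,S(377,580),(-126,95,0)),(s,S(640,450),(-126,-95,0)),(s,S(125,393),(126,95,0))],[570,40,0.1])
for n in [(0,-85,0),(-57,90,0),(57,90,0)]: print(n,P(R,n).round(1))
F=fit([(t,T(160,168),(0,7.6,154)),(t,T(203,255),(-42.5,-18.5,108)),(t,T(147,250),(-42.5,18.5,108)),(t,T(218,122),(42.5,-18.5,108)),(s,S(275,265),(-42.5,18.5,108)),(s,S(328,245),(-42.5,-18.5,108)),(s,S(243,155),(0,7.6,154))],[630,70,0.1])
c,sn=np.cos(R[2]),np.sin(R[2]); d=F[:2]-R[:2]; print("flask in rocker",c*d[0]+sn*d[1],-sn*d[0]+c*d[1],np.degrees(F[2]-R[2]))
for n in [(0,-18.5,0),(0,7.6,154),(0,-7,156),(0,18.5,100)]: print(n,P(F,n).round(1))
# silhouette box of masks for check
E
```

```text
[564.9  37.2] -6.21
[[-1.2, -0.8], [0.5, 0.1], [-0.5, 1.4], [-1.5, 0.3], [0.5, -1.1], [2.2, -2.8], [-3.0, -3.0]]
(0, -85, 0) [555.7 -47.3  73. ]
(-57, 90, 0) [517.9 132.9  73. ]
(57, 90, 0) [631.3 120.5  73. ]
[625.   63.8] -6.02
[[-1.0, 0.0], [-0.2, 0.8], [-1.5, 0.4], [0.6, -0.8], [0.2, -1.0], [0.7, -1.4], [-0.3, -0.8]]
flask in rocker 56.89797748427454 32.93400373829709 0.19195460702333236
(0, -18.5, 0) [623.1  45.4  73. ]
(0, 7.6, 154) [625.8  71.4 227. ]
(0, -7, 156) [624.3  56.8 229. ]
(0, 18.5, 100) [626.9  82.2 173. ]
```

```bash
python3 -m crank '[{"offset":[0,0,0.04],"spin":0},{"offset":[0.02,0.03,0.085],"spin":-5},{"offset":[0.05,0.06,0.085],"spin":-10},{"offset":[0.07,0.1,0.085],"spin":-15},{"offset":[0.1,0.13,0.085],"spin":-20},{"offset":[0.12,0.17,0.085],"spin":-25},{"offset":[0.15,0.2,0.085],"spin":-28.8},{"offset":[0.17,0.24,0.085],"spin":-28.8}]' 0.55 5
python3 - <<'E'
from h import *
t=snap("top")
print("laid cap end",ray(t,215+362/5.4,135+405/5.4,90).round(1))
for n in("wash_bottle","beaker"):
    print(n,[(np.round(d["location"]).tolist(),round(d["conf"],2)) for d in manip.search_frame(t,n)[:2]])
print(manip.read_state()["clock"])
E
```

```text
clock: 1.92
eef_pos: [371.6, -284.0, 290.6]
eef_rot: [3.141, -0.001, -0.114]
wrist_force: [1.0, -0.3, 0.0]
finger_gap: 51.8
laid cap end [504.4 -38.8  90. ]
wash_bottle [([759.0, -11.0, 118.0], 0.8)]
beaker [([770.0, -172.0, 26.0], 0.56)]
2.0667
```

```bash
python3 -m crank '[{"offset":[0.03,0.04,0],"spin":0.3},{"offset":[0.06,0.08,0],"spin":0.3},{"offset":[0.085,0.12,0],"spin":0.3},{"offset":[0.11,0.155,0],"spin":0.3},{"offset":[0.14,0.195,0],"spin":0.3},{"offset":[0.165,0.23,0],"spin":0.3},{"offset":[0.19,0.27,0],"spin":0.3},{"offset":[0.215,0.305,0],"spin":0.3}]'
python3 - <<'E'
from h import *
t=snap("top")
y=lambda w:(w[0]-564.9)*.108+(w[1]-37.2)*.994
for u,v,z in((130,400,116),(100,400,116),(138,200,116),(118,200,116),(362,405,90),(318,405,110)): 
    w=ray(t,215+u/5.4,135+v/5.4,z); print((u,v,z),w.round(1),"y'",y(w).round(1))
E
```

```text
clock: 2.73
eef_pos: [563.7, -12.8, 290.7]
eef_rot: [3.141, -0.001, -0.1]
wrist_force: [0.7, -1.5, -0.3]
finger_gap: 51.3
(130, 400, 116) [503.7 100.4 116. ] y' 56.2
(100, 400, 116) [503.5 118.6 116. ] y' 74.2
(138, 200, 116) [627.2  99.4 116. ] y' 68.6
(118, 200, 116) [627.1 111.7 116. ] y' 80.8
(362, 405, 90) [504.4 -38.8  90. ] y' -82.0
(318, 405, 110) [502.4 -13.3 110. ] y' -57.0
```

```bash
python3 -m crank '[{"offset":[0.02,0.03,0],"spin":-0.4},{"offset":[0.045,0.06,0],"spin":-0.4},{"offset":[0.0625,0.082,0],"spin":-0.4},{"offset":[0.0625,0.082,-0.01],"spin":-0.4},{"offset":[0.0625,0.082,-0.02],"spin":-0.4},{"offset":[0.0625,0.082,-0.035],"spin":-0.4},{"offset":[0.0625,0.082,-0.04],"spin":-0.4},{"offset":[0.0625,0.082,-0.04],"spin":-0.4}]'
python3 - <<'E'
from h import *
s=snap("scene","s3.png",(200,140,280,250),5.4)
st=manip.read_state(); print(st["eef_pos"],st["wrist_force"])
e=st["eef_pos"]
for d in(-26,26):
    X=e+np.array([.108*d,.994*d,0]); print(((proj(s,X)-[200,140])*5.4).round())
print(((proj(s,[625.8,71.4,227])-[200,140])*5.4).round())
E
```

```text
clock: 3.45
eef_pos: [627.9, 72.6, 248.2]
eef_rot: [-3.141, 0.003, -0.105]
wrist_force: [0.6, 0.3, -1.0]
finger_gap: 51.4
[628.28963133  72.85128171 249.59157152] [-0.54653909 -0.16209705  0.21438225]
[241. 215.]
[154. 245.]
[207. 271.]
```

View pics/s3.png

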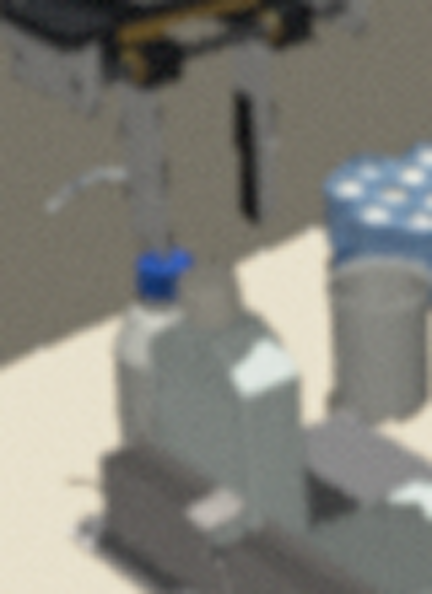

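```bash
python3 -m crank '[{"offset":[-0.0025,-0.0035,0],"spin":0},{"offset":[-0.0025,-0.0035,-0.005],"spin":0},{"offset":[-0.0025,-0.0035,-0.015],"spin":0},{"offset":[-0.0025,-0.0035,-0.025],"spin":0},{"offset":[-0.0025,-0.0035,-0.035],"spin":0},{"offset":[-0.0025,-0.0035,-0.042],"spin":0},{"offset":[-0.0025,-0.0035,-0.046],"spin":0},{"offset":[-0.0025,-0.0035,-0.046],"spin":0}]'
python3 -m crank '[{"offset":[0,0,0],"spin":0},{"offset":[0,0,0],"spin":0},{"offset":[0,0,0],"spin":0},{"offset":[0,0,0],"spin":0},{"offset":[-0.0003,-0.003,0],"spin":0},{"offset":[-0.0006,-0.006,0],"spin":0},{"offset":[-0.001,-0.009,0],"spin":0},{"offset":[-0.0013,-0.012,0],"spin":0}]' 0.46
```

```text
clock: 4.17
eef_pos: [625.5, 69.4, 202.3]
eef_rot: [-3.141, 0.003, -0.105]
wrist_force: [0.1, 1.0, 1.1]
finger_gap: 51.2
clock: 4.83
eef_pos: [624.1, 57.0, 202.3]
eef_rot: [-3.141, 0.003, -0.105]
wrist_force: [0.0, 1.0, -0.3]
finger_gap: 43.5
```

```bash
python3 -m crank '[{"offset":[-0.0005,-0.005,0],"spin":0},{"offset":[-0.001,-0.010,0],"spin":0},{"offset":[-0.0016,-0.015,0],"spin":0},{"offset":[-0.0022,-0.020,0],"spin":0},{"offset":[-0.0026,-0.024,0],"spin":0},{"offset":[-0.003,-0.028,0],"spin":0},{"offset":[-0.0034,-0.032,0],"spin":0},{"offset":[-0.0038,-0.036,0],"spin":0}]'
python3 - <<'E'
from h import *
s=snap("scene","s4.png",(200,150,300,260),5.4)
st=manip.read_state(); print(st["eef_pos"],st["wrist_force"])
E
```

```text
clock: 5.5
eef_pos: [620.3, 20.6, 202.3]
eef_rot: [-3.141, 0.003, -0.105]
wrist_force: [-1.2, 0.1, -0.2]
finger_gap: 43.5
[620.24983454  19.98230383 202.33851281] [-0.41325403 -1.71469734  0.31157287]
```

View pics/s4.png

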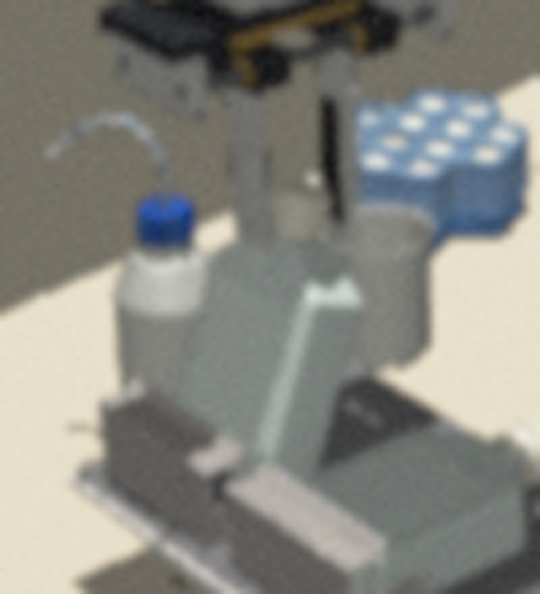

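```bash
python3 -m crank '[{"offset":[-0.0004,-0.004,-0.001],"spin":0},{"offset":[-0.0009,-0.008,-0.002],"spin":0},{"offset":[-0.0013,-0.012,-0.003],"spin":0},{"offset":[-0.0017,-0.016,-0.004],"spin":0},{"offset":[-0.0022,-0.020,-0.005],"spin":0},{"offset":[-0.0026,-0.024,-0.006],"spin":0},{"offset":[-0.003,-0.028,-0.006],"spin":0},{"offset":[-0.0034,-0.032,-0.006],"spin":0}]'
python3 -m crank '[{"offset":[0,0.003,0],"spin":0},{"offset":[0.0006,0.006,0],"spin":0},{"offset":[0.0006,0.006,0],"spin":0},{"offset":[0.0006,0.006,0],"spin":0},{"offset":[0.0006,0.006,0],"spin":0},{"offset":[0.0006,0.006,0],"spin":0},{"offset":[0.0006,0.006,0],"spin":0},{"offset":[0.0006,0.006,0],"spin":0}]' 0.59
python3 -c "
from cell import manip
s=manip.read_state();print(s['eef_pos'],s['finger_gap'],s['wrist_force'])"
```

```text
clock: 6.22
eef_pos: [616.8, -12.4, 196.3]
eef_rot: [-3.141, 0.003, -0.106]
wrist_force: [0.3, -1.6, 0.1]
finger_gap: 43.2
clock: 6.88
eef_pos: [617.4, -6.4, 196.2]
eef_rot: [-3.141, 0.003, -0.106]
wrist_force: [0.6, -0.1, 0.5]
finger_gap: 55.3
[617.37611139  -6.42453336 196.23516575] 55.30569003516818 [ 0.59200475 -0.09495617  0.52227866]
```

```bash
python3 -m crank '[{"offset":[0.0004,0.004,0],"spin":0},{"offset":[0.0007,0.007,0],"spin":0},{"offset":[0.0011,0.010,0],"spin":0},{"offset":[0.0011,0.010,0],"spin":0},{"offset":[0.0011,0.010,0],"spin":0},{"offset":[0.0011,0.010,0],"spin":0},{"offset":[0.0011,0.010,0],"spin":0},{"offset":[0.0011,0.010,0],"spin":0}]' 0.8
python3 -m crank '[{"offset":[0.0004,0.004,0],"spin":0},{"offset":[0.0007,0.007,0],"spin":0},{"offset":[0.001,0.009,0],"spin":0},{"offset":[0.001,0.009,0],"spin":0},{"offset":[0.001,0.009,0],"spin":0},{"offset":[0.001,0.009,0],"spin":0},{"offset":[0.001,0.009,0],"spin":0},{"offset":[0.001,0.009,0],"spin":0}]' 1.0
```

```text
clock: 7.55
eef_pos: [618.5, 3.5, 196.2]
eef_rot: [-3.141, 0.003, -0.106]
wrist_force: [0.9, 0.4, 0.1]
finger_gap: 75.3
clock: 8.22
eef_pos: [619.5, 12.4, 196.2]
eef_rot: [-3.141, 0.003, -0.106]
wrist_force: [0.7, -0.7, -0.1]
finger_gap: 93.9
```

```bash
python3 - <<'E'
import numpy as np
a0=np.radians(83.9); y=np.array([np.cos(a0),np.sin(a0)])
pos=lambda f:53.2*np.array([np.cos(a0+np.radians(f)),np.sin(a0+np.radians(f))])-y*(6.25*np.cos(np.radians(f))+8*np.sin(np.radians(f))-6.25)
for b in(0,48):
    for f in range(b+6,b+49 if b==0 else 91,6): print(f-b,((pos(f)-pos(b))/1000).round(4))
E
```

```text
6 [-0.0056 -0.0005]
12 [-0.0113 -0.0015]
18 [-0.0169 -0.003 ]
24 [-0.0223 -0.005 ]
30 [-0.0275 -0.0074]
36 [-0.0325 -0.0103]
42 [-0.0372 -0.0135]
48 [-0.0416 -0.0172]
6 [-0.0039 -0.0039]
12 [-0.0074 -0.0082]
18 [-0.0105 -0.0126]
24 [-0.013  -0.0173]
30 [-0.0149 -0.0221]
36 [-0.0163 -0.0269]
42 [-0.0171 -0.0318]
```

```bash
python3 -m crank '[{"offset":[-0.0056,-0.0005,0],"spin":6},{"offset":[-0.0113,-0.0015,0],"spin":12},{"offset":[-0.0169,-0.003,0],"spin":18},{"offset":[-0.0223,-0.005,0],"spin":24},{"offset":[-0.0275,-0.0074,0],"spin":30},{"offset":[-0.0325,-0.0103,0],"spin":36},{"offset":[-0.0372,-0.0135,0],"spin":42},{"offset":[-0.0416,-0.0172,0],"spin":48}]'
python3 -m crank '[{"offset":[-0.0039,-0.0039,0],"spin":6},{"offset":[-0.0074,-0.0082,0],"spin":12},{"offset":[-0.0105,-0.0126,0],"spin":18},{"offset":[-0.013,-0.0173,0],"spin":24},{"offset":[-0.0149,-0.0221,0],"spin":30},{"offset":[-0.0163,-0.0269,0],"spin":36},{"offset":[-0.0171,-0.0318,0],"spin":42},{"offset":[-0.0171,-0.0318,0],"spin":42}]'
python3 - <<'E'
from h import *
s=snap("scene","s5.png",(200,150,300,260),5.4)
st=manip.read_state(); print(st["eef_pos"],st["wrist_force"],st["joints"].round(2))
E
```

```text
clock: 8.88
eef_pos: [577.6, -5.0, 196.3]
eef_rot: [-3.141, 0.003, 0.737]
wrist_force: [-0.3, 0.8, -0.5]
finger_gap: 94.1
clock: 9.55
eef_pos: [560.5, -37.5, 196.5]
eef_rot: [3.141, 0.003, 1.474]
wrist_force: [0.3, -1.3, 0.2]
finger_gap: 93.9
[560.53133887 -37.05656428 196.39946771] [-0.19158341 -1.18590757 -0.10522515] [-0.13  0.33  1.5  -0.    1.31 -0.03]
```

View pics/s5.png

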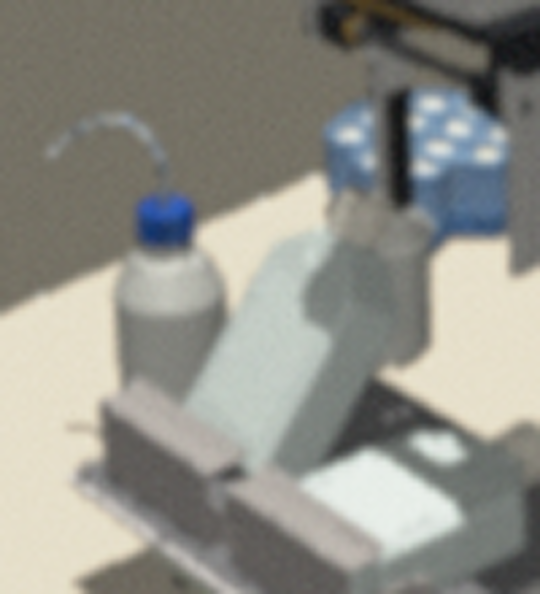

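```bash
python3 - <<'E'
import numpy as np
o=lambda t:156*np.sin(np.radians(t))-11.5*np.cos(np.radians(t))
h=lambda t:156*np.cos(np.radians(t))+11.5*np.sin(np.radians(t))
for t in(38,41,44,47,50,53,56,59,61,63,65,67,69,71,73,75,77,79,81,83,85,87,89,90):
    d=o(t)-80.7; print(t,"xy",(-.105*d).round(1),(-.9945*d).round(1),"tip dz",(h(t)-14-123).round(1),"h",h(t).round(1),"out",o(t).round(1))
E
```

```text
38 xy -0.7 -6.2 tip dz -7.0 h 130.0 out 87.0
41 xy -1.4 -12.9 tip dz -11.7 h 125.3 out 93.7
44 xy -2.0 -19.3 tip dz -16.8 h 120.2 out 100.1
47 xy -2.7 -25.4 tip dz -22.2 h 114.8 out 106.2
50 xy -3.3 -31.2 tip dz -27.9 h 109.1 out 112.1
53 xy -3.9 -36.8 tip dz -33.9 h 103.1 out 117.7
56 xy -4.4 -42.0 tip dz -40.2 h 96.8 out 122.9
59 xy -4.9 -46.8 tip dz -46.8 h 90.2 out 127.8
61 xy -5.3 -49.9 tip dz -51.3 h 85.7 out 130.9
63 xy -5.6 -52.8 tip dz -55.9 h 81.1 out 133.8
65 xy -5.9 -55.5 tip dz -60.6 h 76.4 out 136.5
67 xy -6.1 -58.1 tip dz -65.5 h 71.5 out 139.1
69 xy -6.4 -60.5 tip dz -70.4 h 66.6 out 141.5
71 xy -6.6 -62.7 tip dz -75.3 h 61.7 out 143.8
73 xy -6.8 -64.8 tip dz -80.4 h 56.6 out 145.8
75 xy -7.0 -66.6 tip dz -85.5 h 51.5 out 147.7
77 xy -7.2 -68.3 tip dz -90.7 h 46.3 out 149.4
79 xy -7.4 -69.9 tip dz -95.9 h 41.1 out 150.9
81 xy -7.5 -71.2 tip dz -101.2 h 35.8 out 152.3
83 xy -7.6 -72.3 tip dz -106.6 h 30.4 out 153.4
85 xy -7.7 -73.3 tip dz -111.9 h 25.1 out 154.4
87 xy -7.8 -74.1 tip dz -117.4 h 19.6 out 155.2
89 xy -7.9 -74.7 tip dz -122.8 h 14.2 out 155.8
90 xy -7.9 -74.9 tip dz -125.5 h 11.5 out 156.0
```

```bash
python3 -m crank '[{"offset":[-0.0007,-0.0062,-0.007],"spin":0},{"offset":[-0.0014,-0.0129,-0.0117],"spin":0},{"offset":[-0.002,-0.0193,-0.0168],"spin":0},{"offset":[-0.0027,-0.0254,-0.0222],"spin":0},{"offset":[-0.0033,-0.0312,-0.0279],"spin":0},{"offset":[-0.0039,-0.0368,-0.0339],"spin":0},{"offset":[-0.0044,-0.042,-0.0402],"spin":0},{"offset":[-0.0049,-0.0468,-0.0468],"spin":0}]'
python3 - <<'E'
from h import *
s=snap("scene","s6.png",(200,150,300,260),5.4)
st=manip.read_state(); print(st["eef_pos"],st["wrist_force"])
def U(x,y,z): return ((proj(s,[x,y,z])-[200,150])*5.4).round()
E
```

```text
clock: 10.27
eef_pos: [555.5, -84.5, 148.9]
eef_rot: [3.142, 0.003, 1.467]
wrist_force: [-0.7, 0.6, -0.1]
finger_gap: 94.2
[554.96096888 -84.9967847  147.58188574] [-0.48707762 -1.85447833 -2.13808115]
```

View pics/s6.png

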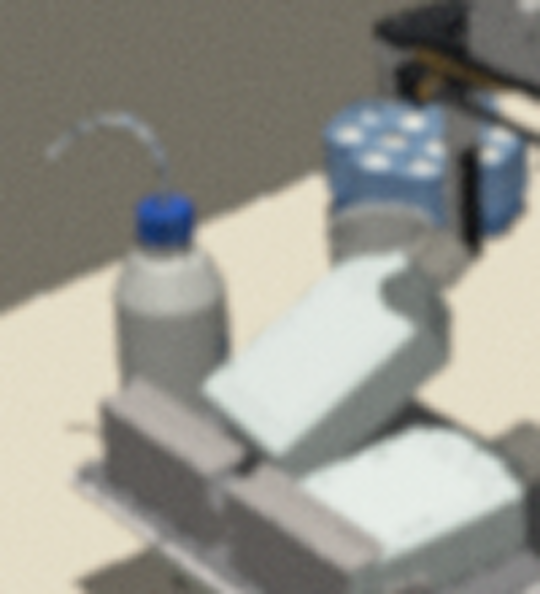

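```bash
python3 -m crank '[{"offset":[-0.0002,-0.002,-0.002],"spin":0},{"offset":[-0.0004,-0.0041,-0.005],"spin":0},{"offset":[-0.0006,-0.0061,-0.008],"spin":0},{"offset":[-0.0008,-0.008,-0.011],"spin":0},{"offset":[-0.001,-0.0098,-0.0145],"spin":0},{"offset":[-0.0012,-0.0115,-0.018],"spin":0},{"offset":[-0.0014,-0.013,-0.0215],"spin":0},{"offset":[-0.0015,-0.0145,-0.025],"spin":0}]'
python3 - <<'E'
from h import *
s=snap("scene","s7.png",(210,170,300,260),6)
st=manip.read_state(); print(st["eef_pos"],st["wrist_force"])
E
```

```text
clock: 10.98
eef_pos: [553.4, -99.6, 122.2]
eef_rot: [-3.14, 0.003, 1.467]
wrist_force: [0.1, -0.5, 0.3]
finger_gap: 93.9
[553.14417814 -99.75826392 121.50925339] [-0.36908301 -1.87045319 -0.23284706]
```

View pics/s7.png

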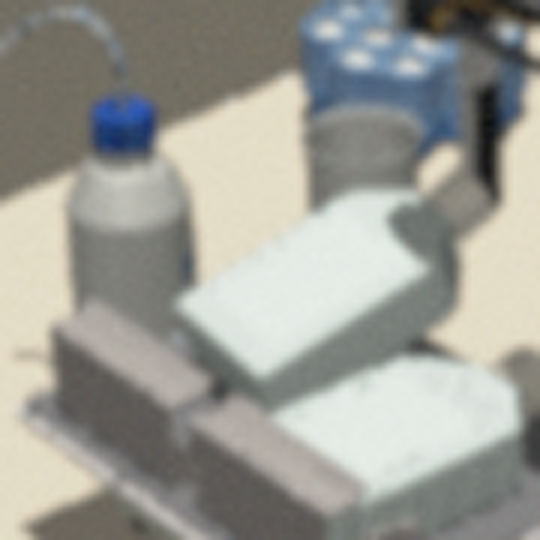

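```bash
cat > fl.py <<'E'
from h import *
from scipy.optimize import minimize
Y=np.radians(-6.1); PIV=np.array([623.1,45.4,73.])
B=[(x,y,z) for x in(-42.5,42.5) for y in(-18.5,18.5) for z in(0,106)]+[(x,y,126) for x in(-20,20) for y in(-15,15)]
a=np.radians(10);C=[]
for k in np.linspace(0,2*np.pi,16,endpoint=False):
    for L in(0,-24,-34):
        r=15*np.array([np.cos(k),np.sin(k)]) if L>-30 else 12*np.array([np.cos(k),np.sin(k)])
        C.append((r[0],7.6+L*np.sin(a)+r[1]*np.cos(a),154+L*np.cos(a)-r[1]*np.sin(a)))
def world(q,l):
    x,y,z=l; t=np.radians(q[1]); o=-(y+18.5)*np.cos(t)+z*np.sin(t); u=(y+18.5)*np.sin(t)+z*np.cos(t)
    w=Y+np.radians(q[2]); yy=-o
    return PIV+[-np.sin(Y)*q[0]+np.cos(w)*x-np.sin(w)*yy,np.cos(Y)*q[0]+np.sin(w)*x+np.cos(w)*yy,u]
def sil(p,q):
    m=np.zeros((1600,2560),np.uint8)
    for S in(B,C):
        h=cv2.convexHull(np.array([proj(p,world(q,l)) for l in S],np.float32)*4+2); cv2.fillConvexPoly(m,h.astype(np.int32),1)
    return cv2.resize(m.astype(np.float32),(640,400),interpolation=cv2.INTER_AREA)
def est(q0,views=("scene","top"),yaw=False):
    obs=[]
    for v in views:
        p=snap(v); ms=manip.masks_of(p,"flask")
        ms=[m for m in ms if np.sum(m["mask"]*sil(p,q0))>60]
        if ms: obs.append((p,ms[0]["mask"].astype(np.float32))); print(v,round(ms[0]["conf"],2),ms[0]["mask"].sum(),sil(p,q0).sum())
    f=lambda q:sum(1-2*np.sum(m*sil(p,q))/(m.sum()+sil(p,q).sum()) for p,m in obs) 
    g=(lambda q:f([q[0],q[1],q[2]])) if yaw else (lambda q:f([q[0],q[1],0]))
    n=3 if yaw else 2
    r=minimize(g,q0[:n],method="Nelder-Mead",options=dict(initial_simplex=np.vstack([q0[:n]]+[np.add(q0[:n],8*np.eye(n)[i]) for i in range(n)]),maxiter=60))
    print("slide,theta,yaw",r.x.round(1),"cost",round(r.fun,3)); return r.x
E
python3 -c "
from fl import *
est([0,70,0]); print(manip.read_state()['wrist_force'])"
```

```text
scene 0.97 1155 1343.75
top 0.96 510 1074.75
slide,theta,yaw [ 1.2 77.3] cost 0.449
[-0.26037278 -0.5678924  -1.00182967]
```

```bash
python3 -m crank '[{"offset":[-0.0001,-0.001,-0.002],"spin":0},{"offset":[-0.0002,-0.0019,-0.004],"spin":0},{"offset":[-0.0003,-0.0027,-0.0062],"spin":0},{"offset":[-0.0004,-0.0035,-0.0085],"spin":0},{"offset":[-0.0004,-0.0042,-0.0107],"spin":0},{"offset":[-0.0005,-0.0049,-0.013],"spin":0},{"offset":[-0.0006,-0.0055,-0.0153],"spin":0},{"offset":[-0.0006,-0.006,-0.0176],"spin":0}]'
python3 -c "
from fl import *
est([0,77,0],('scene',)); s=manip.read_state(); print(s['eef_pos'],s['wrist_force'])"
```

```text
clock: 11.9
eef_pos: [552.9, -105.6, 104.8]
eef_rot: [-3.14, 0.003, 1.467]
wrist_force: [0.8, -0.4, 0.5]
finger_gap: 93.9
scene 0.64 1109 1299.5
slide,theta,yaw [-2.6 86.2] cost 0.059
[ 552.7708923  -105.48198822  104.63941031] [ 0.06681679 -0.25767398 -1.17022266]
```

```bash
python3 - <<'E'
from fl import *
s=snap("scene")
im=cv2.resize(s["pixels"][170:260,210:300,::-1],None,fx=6,fy=6,interpolation=cv2.INTER_CUBIC)
out=[im]
for q in((0,77,0),):
    i2=im.copy()
    for S in(B,C):
        h=cv2.convexHull(np.array([proj(s,world(q,l)) for l in S],np.float32)); h=((h-[210,170]+.5)*6).astype(np.int32); cv2.polylines(i2,[h],True,(0,0,255),1)
    cv2.imwrite("pics/s8.png",i2)
E
```

```text
(no output)
```

View pics/s8.png

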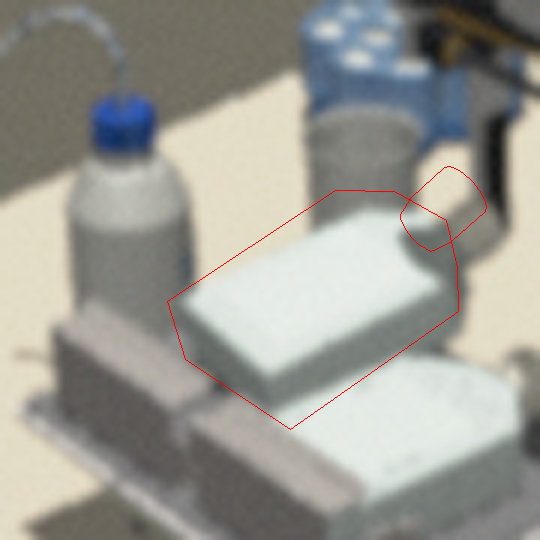

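```bash
python3 - <<'E'
import fl
from fl import *
p=snap("scene")
def fitm(m,q0):
    f=lambda q:1-2*np.sum(m*sil(p,[q[0],q[1],q[2]]))/(m.sum()+sil(p,[q[0],q[1],q[2]]).sum())
    r=minimize(f,q0,method="Nelder-Mead",options=dict(initial_simplex=np.vstack([q0]+[np.add(q0,6*np.eye(3)[i]) for i in range(3)]),maxiter=120)); print(r.x.round(1),round(r.fun,3),m.sum())
ms=manip.masks_of(p,"flask")
print([(round(m["conf"],2),m["mask"].sum(),np.array(np.nonzero(m["mask"])).mean(1).round()) for m in ms])
ms2=manip.masks_of(p,"laid_flask")
print([(round(m["conf"],2),m["mask"].sum(),np.array(np.nonzero(m["mask"])).mean(1).round()) for m in ms2])
k=[m for m in ms if np.nonzero(m["mask"])[0].mean()<224]
for q in([0,85,0],[0,77,0]): fitm(k[0]["mask"].astype(np.float32),q)
# bottom shadow-independent check: body lower-long edge & top edge corners
for th in(77,82,86,90):
    print(th,[((proj(p,world([0,th,0],l))-[210,170]+.5)*6).round().tolist() for l in((-42.5,18.5,0),(-42.5,18.5,106),(-42.5,-18.5,0),(0,7.6,154))])
fl.PIV=np.array([563.8,27.3,73])+57*np.array([-.994,.108,0])+90*np.array([.108,.994,0]); 
k=[m for m in ms2 if np.nonzero(m["mask"])[0].mean()>224]
if k: fitm(k[0]["mask"].astype(np.float32),[0,90,0])
E
```

```text
[(0.6, np.int64(1137), array([220., 266.]))]
[(0.56, np.int64(909), array([243., 280.]))]
[-1.9 85.5 -1.7] 0.052 1137.0
[-1.  84.6 -2.6] 0.054 1137.0
77 [[273.0, 370.0], [444.0, 252.0], [291.0, 429.0], [465.0, 189.0]]
82 [[279.0, 367.0], [452.0, 265.0], [291.0, 429.0], [473.0, 209.0]]
86 [[283.0, 364.0], [457.0, 275.0], [291.0, 429.0], [477.0, 225.0]]
90 [[287.0, 362.0], [462.0, 286.0], [291.0, 429.0], [481.0, 242.0]]
[-49.2 105.7  19.9] 0.122 909.0
```

```bash
python3 -m crank '[{"offset":[0,0,-0.0015],"spin":0},{"offset":[0,0,-0.003],"spin":0},{"offset":[0,0,-0.0045],"spin":0},{"offset":[0,-0.0002,-0.006],"spin":0},{"offset":[0,-0.0002,-0.0075],"spin":0},{"offset":[0,-0.0004,-0.009],"spin":0},{"offset":[0,-0.0004,-0.0105],"spin":0},{"offset":[0,-0.0005,-0.012],"spin":0}]'
python3 -c "
from fl import *
est([0,85,0],('scene',),True); s=manip.read_state(); print(s['eef_pos'],s['wrist_force'])"
```

```text
clock: 12.87
eef_pos: [553.0, -105.9, 93.1]
eef_rot: [-3.14, 0.003, 1.467]
wrist_force: [-0.1, -0.2, -0.1]
finger_gap: 94.3
scene 0.62 1065 1235.375
slide,theta,yaw [ 1.6 90.1 -1.8] cost 0.069
[ 552.9099136  -105.92925693   92.92869513] [ 0.07766254 -0.16084467 -0.04975439]
```

```bash
python3 -m crank '[{"offset":[0,0,-0.0015],"spin":0},{"offset":[0,0,-0.003],"spin":0},{"offset":[0,0,-0.0045],"spin":0},{"offset":[0,0,-0.006],"spin":0},{"offset":[0,0,-0.0075],"spin":0},{"offset":[0,0,-0.009],"spin":0},{"offset":[0,0,-0.0105],"spin":0},{"offset":[0,0,-0.012],"spin":0}]'
python3 - <<'E'
from fl import *
q=est([0,90,0],('scene',),True); s=manip.read_state(); print(s['eef_pos'],s['wrist_force'])
s=snap("scene")
i2=cv2.resize(s["pixels"][170:260,210:300,::-1],None,fx=6,fy=6,interpolation=cv2.INTER_CUBIC)
cv2.imwrite("pics/s9.png",i2)
E
```

```text
clock: 13.63
eef_pos: [552.9, -105.9, 80.8]
eef_rot: [-3.14, 0.003, 1.467]
wrist_force: [-0.0, -0.5, 0.9]
finger_gap: 94.2
scene 0.63 967 1190.625
slide,theta,yaw [-0.9 95.3 -0.3] cost 0.091
[ 552.83430169 -105.92265295   80.66662532] [-0.24620435 -0.14549569 -0.09919519]
```

View pics/s9.png

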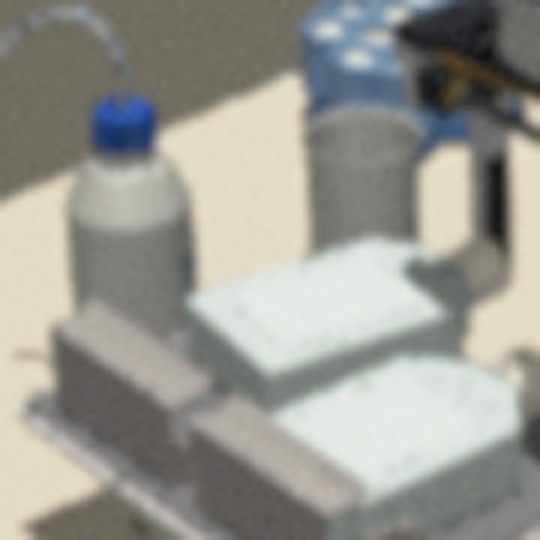

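```bash
python3 -m crank '[{"offset":[0,0,-0.001],"spin":0},{"offset":[0,0,-0.002],"spin":0},{"offset":[0,0,-0.003],"spin":0},{"offset":[0,0,-0.004],"spin":0},{"offset":[0,0,-0.005],"spin":0},{"offset":[0,0,-0.006],"spin":0},{"offset":[0,0,-0.007],"spin":0},{"offset":[0,0,-0.008],"spin":0}]'
python3 - <<'E'
from fl import *
q=est([0,90,0],('scene',),True); s=manip.read_state(); print(s['eef_pos'],s['wrist_force'])
E
```

```text
clock: 14.45
eef_pos: [552.8, -105.9, 72.7]
eef_rot: [-3.139, 0.003, 1.467]
wrist_force: [-0.5, -0.3, 2.0]
finger_gap: 94.1
scene 0.73 997 1190.625
slide,theta,yaw [ 2.9 94.  -2.8] cost 0.091
[ 552.81426346 -105.91357648   72.64198588] [-0.12530041 -1.03485839  0.39332599]
```

```bash
python3 -m crank '[{"offset":[-0.001,-0.010,0],"spin":0},{"offset":[-0.002,-0.020,0],"spin":0},{"offset":[-0.002,-0.020,0],"spin":0},{"offset":[-0.002,-0.020,0.009],"spin":0},{"offset":[0.015,-0.022,0.009],"spin":0},{"offset":[0.033,-0.024,0.009],"spin":0},{"offset":[0.0505,-0.0257,0.009],"spin":0},{"offset":[0.0505,-0.0257,0.009],"spin":0}]'
python3 -m crank '[{"offset":[0,0,0],"spin":0},{"offset":[0,0,0],"spin":0},{"offset":[0,0,0],"spin":0},{"offset":[0,0,0],"spin":0},{"offset":[0,0,0],"spin":0},{"offset":[0,0,0],"spin":0},{"offset":[0,0,0],"spin":0},{"offset":[0,0,0],"spin":0}]' 0
python3 - <<'E'
from fl import *
est([0,90,0],('scene','top'),True)
s=manip.read_state(); print(s['eef_pos'],s['finger_gap'],s['wrist_force'])
E
```

```text
clock: 15.22
eef_pos: [605.3, -131.8, 82.3]
eef_rot: [-3.141, 0.003, 1.467]
wrist_force: [-0.2, -0.8, 0.3]
finger_gap: 93.6
clock: 15.88
eef_pos: [605.2, -131.8, 82.4]
eef_rot: [-3.141, 0.003, 1.467]
wrist_force: [-0.2, 1.0, 1.7]
finger_gap: 43.9
scene 0.61 1015 1190.625
top 0.93 709 1065.0
slide,theta,yaw [ 5.4 91.9 -5.1] cost 0.292
[ 605.29829688 -131.72567834   82.28539301] 28.013257269530644 [ 0.45373638 -0.09659062 -0.00107683]
```

```bash
python3 -m crank '[{"offset":[0.0006,0.006,0],"spin":0},{"offset":[0.0013,0.012,0],"spin":0},{"offset":[0.0017,0.016,0],"spin":0},{"offset":[0.0021,0.020,0],"spin":0},{"offset":[0.0025,0.024,0],"spin":0},{"offset":[0.003,0.028,0],"spin":0},{"offset":[0.0034,0.032,0],"spin":0},{"offset":[0.0038,0.036,0],"spin":0}]'
python3 - <<'E'
from fl import *
est([10,90,0],('scene',),True)
t=snap("top")
for n in("flask","laid_flask","flask_cap"):
    for m in manip.masks_of(t,n)[:2]:
        c=max(cv2.findContours(m["mask"].astype(np.uint8),0,2)[0],key=cv2.contourArea); print(n,round(m["conf"],2),cv2.minAreaRect(c),m["mask"].sum())
s=manip.read_state(); print(s['eef_pos'],s['finger_gap'],s['wrist_force'])
E
```

```text
clock: 16.75
eef_pos: [609.1, -95.4, 82.3]
eef_rot: [-3.141, 0.003, 1.467]
wrist_force: [0.2, -1.7, -0.5]
finger_gap: 0.6
scene 0.82 886 1203.9375
slide,theta,yaw [  2.9 102.   10.4] cost 0.115
flask 0.95 ((260.85296630859375, 175.0882568359375), (21.585668563842773, 25.951311111450195), 14.03624439239502) 543
flask 0.71 ((250.04876708984375, 206.5609588623047), (22.307172775268555, 25.6201171875), 6.340190887451172) 487
laid_flask 0.68 ((250.1216278076172, 207.27027893066406), (22.35826301574707, 25.81064224243164), 9.462322235107422) 476
laid_flask 0.26 ((274.2000427246094, 128.09999084472656), (38.263553619384766, 18.65743637084961), 71.56504821777344) 423
flask_cap 0.75 ((259.9891662597656, 175.53515625), (20.291927337646484, 26.61477279663086), 17.10272979736328) 534
[609.10436201 -95.85558727  82.31562843] 0.7244280015915886 [-0.5119376  -1.21438481  0.74769417]
```

```bash
python3 - <<'E'
from h import *
t=snap("top")["pixels"][148:238,224:300,::-1]; s=snap("scene")["pixels"][180:260,225:310,::-1]
f=lambda i,w,h:cv2.resize(i,(w,h),interpolation=cv2.INTER_CUBIC)
a=f(t,76*5,450); b=f(s,85*5-10,450)
cv2.imwrite("pics/c10.png",np.hstack([a,b])); print(a.shape,b.shape)
E
```

```text
(450, 380, 3) (450, 415, 3)
```

View pics/c10.png

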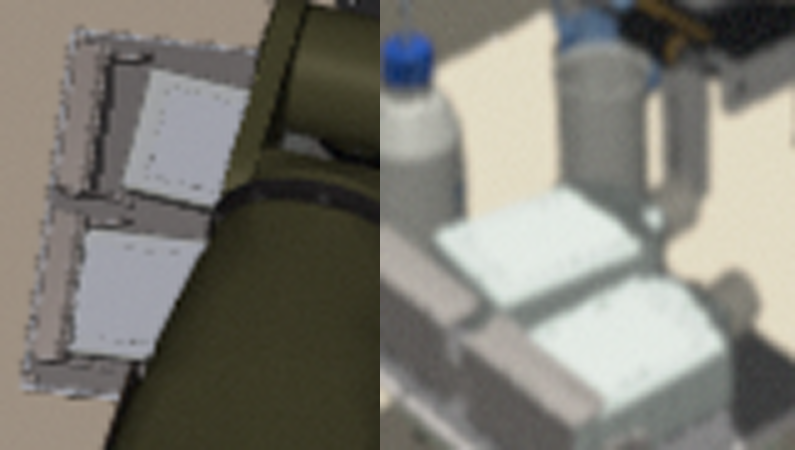

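```bash
python3 - <<'E'
from h import *
t=snap("top"); O=np.array([563.8,27.3]); X=np.array([.994,-.108]); Yv=np.array([.108,.994])
R=lambda w:np.round([(w[:2]-O)@X,(w[:2]-O)@Yv],1)
P=[ray(t,224+u/5,148+v/5,110) for u,v in((153,70),(123,190),(88,232),(75,350))]
for p in P: print(R(p))
for a,b in((0,1),(2,3)):
    c=(P[a]+P[b])[:2]/2; d=(P[a]-P[b])[:2]; w=np.arctan2(d[1],d[0]); n=np.array([-np.sin(w),np.cos(w)])
    print("yaw",np.degrees(w).round(1),"foot",R(c),"cap end",R(c-156*n),"neck base",R(c-126*n))
s=manip.read_state(); print("tcp",R(s["eef_pos"]),s["eef_pos"])
E
```

```text
[95.6 37.9]
[12.8 46.7]
[-17.9  65.8]
[-96.4  63.4]
yaw -12.2 foot [54.2 42.3] cap end [  37.8 -112.8] neck base [ 40.9 -83. ]
yaw -4.4 foot [-57.1  64.6] cap end [-52.3 -91.3] neck base [-53.2 -61.4]
tcp [  58.3 -117.6] [609.10291508 -95.88357541  82.3240312 ]
```

```bash
python3 -m crank '[{"offset":[-0.0011,-0.010,0],"spin":0},{"offset":[-0.0022,-0.020,0],"spin":0},{"offset":[-0.0033,-0.030,0],"spin":0},{"offset":[-0.01,-0.0293,0],"spin":0},{"offset":[-0.0192,-0.0283,0],"spin":0},{"offset":[-0.0192,-0.0283,0],"spin":0},{"offset":[-0.0192,-0.0283,0],"spin":0},{"offset":[-0.0192,-0.0283,0],"spin":0}]'
python3 -m crank '[{"offset":[0,0,0],"spin":0},{"offset":[0,0,0],"spin":0},{"offset":[0,0,0],"spin":0},{"offset":[0,0,0],"spin":0},{"offset":[0,0,0],"spin":0},{"offset":[0,0,0],"spin":0},{"offset":[0,0,0],"spin":0},{"offset":[0,0,0],"spin":0}]' 0.64
python3 - <<'E'
from h import *
p=snap("top"); s=snap("scene")
for q,n in((p,"flask_cap"),(s,"flask_cap"),(s,"flask")):
    print(n,[(np.round(d["location"]).tolist(),round(d["conf"],2)) for d in manip.search_frame(q,n)[:2]])
m=manip.masks_of(p,"flask")[0]["mask"]
for r in range(160,192): print(r,"".join("#" if x else "." for x in m[r,235:285]))
st=manip.read_state();print(st["eef_pos"],st["finger_gap"])
E
```

```text
clock: 17.87
eef_pos: [590.1, -124.3, 82.5]
eef_rot: [-3.141, 0.003, 1.467]
wrist_force: [0.1, 0.5, -0.5]
finger_gap: 0.5
clock: 18.53
eef_pos: [590.1, -124.3, 82.5]
eef_rot: [-3.141, 0.003, 1.467]
wrist_force: [1.2, 0.1, 0.2]
finger_gap: 50.6
flask_cap [([611.0, 16.0, 108.0], 0.77)]
flask_cap [([597.0, 16.0, 108.0], 0.8)]
flask [([598.0, 20.0, 107.0], 0.82)]Traceback (most recent call last):
  File "<stdin>", line 5, in <module>
IndexError: list index out of range
```

```bash
python3 -m crank '[{"offset":[0.0009,0.008,0],"spin":0},{"offset":[0.0017,0.016,0],"spin":0},{"offset":[0.0026,0.024,0],"spin":0},{"offset":[0.0035,0.032,0],"spin":0},{"offset":[0.0043,0.040,0],"spin":0},{"offset":[0.0052,0.048,0],"spin":0},{"offset":[0.006,0.055,0],"spin":0},{"offset":[0.0065,0.0597,0],"spin":0}]'
python3 -m crank '[{"offset":[0.001,0.003,0],"spin":0},{"offset":[0.002,0.006,0],"spin":0},{"offset":[0.003,0.009,0],"spin":0},{"offset":[0.0045,0.012,0],"spin":0},{"offset":[0.006,0.015,0],"spin":0},{"offset":[0.0075,0.018,0],"spin":0},{"offset":[0.009,0.021,0],"spin":0},{"offset":[0.0105,0.024,0],"spin":0}]'
python3 - <<'E'
from h import *
p=snap("top"); st=manip.read_state();print(st["eef_pos"],st["finger_gap"],st["wrist_force"])
im=p["pixels"].astype(int).sum(2)
for r in range(152,198,2): print(r," ".join("%3d"%(x) for x in im[r,234:270:2]))
ms=manip.masks_of(p,"flask")
for m in ms: print(m["conf"],m["mask"].sum(),np.array(np.nonzero(m["mask"])).mean(1))
E
```

```text
clock: 19.5
eef_pos: [596.7, -63.5, 82.6]
eef_rot: [-3.141, 0.003, 1.467]
wrist_force: [0.3, 0.3, 0.2]
finger_gap: 60.4
clock: 20.17
eef_pos: [607.4, -39.4, 82.6]
eef_rot: [-3.141, 0.003, 1.467]
wrist_force: [0.3, -2.4, 1.3]
finger_gap: 60.4
[607.54357201 -38.8398888   82.60547167] 59.79501716949132 [ 1.44563103 -0.36958683  0.34472567]
152 428 428 425 421 429 429 429 430 422 431 429 227 153 152  84 133 131 126
154 426 428 438 437 465 422 340 370 426 436 408 145 158 163  67 152 145 151
156 430 425 409 322 253 294 289 292 301 324 310 145 157 143  95 165 163 160
158 425 419 408 366 363 304 231 301 312 241 158 163 155 151 136 183 178 171
160 429 425 349 362 360 285 130 151 135 139 125 156 156  90 192 203 201 199
162 432 425 308 366 362 252 175 300 479 443 157 162 164  54 198 221 220 224
164 428 355 312 366 360 305 185 350 481 484 137 166 144  54 192 201 199 209
166 428 339 395 367 293 242 179 442 482 398 164 164 150  64 161 166 175 173
168 429 337 376 372 343 166 175 477 488 394 164 162 144  85 155 156 159 163
170 430 414 373 378 311 136 308 485 482 347 157 160  62  63 142 147 148 151
1
[... 323 characters left out ...]
245 166 487 487 166 162 160 114 122 122 108 101 124 128
182 338 387 391 357 173 237 484 471 178 172 162 133 124 115 106 113 113 100
184 395 369 388 320 134 306 480 464 198 193 175 127 129 131 139 131 150 148
186 320 205 327 156 182 260 147 192 218 196 126  77  80  95  91  83  88  92
188 325 295 299 297 301 293 258 236 118  57  75  98  69  71  74  77  80 141
190 318 356 320 272 300 304 298 202  63  63  80 113 136 138 149 140 144 142
192 319 377 374 292 327 293 370  58  75  97 124 135 135 143 145 147 139 147
194 396 378 386 341 484 462 401  90 102 107 116 133 142 147 139 142 156 146
196 379 380 326 345 488 484 439  64 103 110 121 126 138 137 145 149 154 139
0.63 157 [173.86624204 250.63057325]
```

```bash
python3 -m crank '[{"offset":[0.001,0.0025,0],"spin":0},{"offset":[0.002,0.005,0],"spin":0},{"offset":[0.003,0.0075,0],"spin":0},{"offset":[0.004,0.010,0],"spin":0},{"offset":[0.0048,0.0125,0],"spin":0},{"offset":[0.0056,0.015,0],"spin":0},{"offset":[0.0064,0.0175,0],"spin":0},{"offset":[0.0072,0.0195,0],"spin":0}]'
cat > edge.py <<'E'
from h import *
def edge():
    p=snap("top"); st=manip.read_state();print(st["eef_pos"].round(1),st["finger_gap"],st["wrist_force"].round(1),st["clock"])
    im=p["pixels"].astype(float).sum(2); O=np.array([563.8,27.3]); pts=[]
    for r in range(160,188):
        row=im[r,238:262]; k=np.nonzero((row[:-1]<400)&(row[1:]>=400)&(np.append(row[2:],0)>440))[0]
        if len(k): 
            i=k[0]; c=238+i+(400-row[i])/(row[i+1]-row[i]); w=ray(p,c,r,110)[:2]-O; pts.append((w@[.994,-.108],w@[.108,.994]))
    pts=np.array(pts); 
    a,b=np.polyfit(pts[:,0],pts[:,1],1); g=abs(pts[:,1]-a*pts[:,0]-b)<4; a,b=np.polyfit(pts[g,0],pts[g,1],1)
    print("n",g.sum(),"x'",pts[g,0].min().round(),pts[g,0].max().round(),"rel yaw",np.degrees(np.arctan(a)).round(1),"edge y' at 57:",(a*57+b).round(1))
edge()
E
python3 edge.py
```

```text
clock: 20.93
eef_pos: [614.7, -19.2, 82.5]
eef_rot: [-3.141, 0.002, 1.468]
wrist_force: [1.6, -1.6, 0.3]
finger_gap: 60.2
[614.8 -18.9  82.6] 60.500751161736076 [-0.  -1.  -0.4] 20.9833Traceback (most recent call last):
  File "edge.py", line 12, in <module>
    edge()
    ~~~~^^
  File "edge.py", line 10, in edge
    a,b=np.polyfit(pts[:,0],pts[:,1],1); g=abs(pts[:,1]-a*pts[:,0]-b)<4; a,b=np.polyfit(pts[g,0],pts[g,1],1)
                   ~~~^^^^^
IndexError: too many indices for array: array is 1-dimensional, but 2 were indexed
```

```bash
python3 -m crank '[{"offset":[0.0003,0.0015,0],"spin":0},{"offset":[0.0006,0.003,0],"spin":0},{"offset":[0.001,0.0045,0],"spin":0},{"offset":[0.0014,0.006,0],"spin":0},{"offset":[0.0016,0.0075,0],"spin":0},{"offset":[0.0018,0.009,0],"spin":0},{"offset":[0.002,0.0105,0],"spin":0},{"offset":[0.0021,0.0115,0],"spin":0}]'
python3 - <<'E'
from h import *
p=snap("top"); st=manip.read_state();print(st["eef_pos"],st["finger_gap"],st["wrist_force"])
im=p["pixels"].astype(int).sum(2)
for r in range(156,192,2): print(r," ".join("%3d"%(x) for x in im[r,234:266:2]))
E
```

```text
clock: 21.65
eef_pos: [616.8, -8.6, 82.6]
eef_rot: [-3.141, 0.005, 1.467]
wrist_force: [-1.8, -16.4, 1.7]
finger_gap: 59.7
[616.71382203  -8.74015437  82.59290462] 60.287058888025726 [ -1.20912892 -11.79871496   1.0121849 ]
156 428 425 408 324 226 167 156 146 142 192 186 186 184 176 173 176
158 431 418 406 363 258 156 154 105 152 222 219 214 208 211 204 203
160 427 426 342 370 270 162 164  58 179 209 214 217 216 216 223 223
162 431 428 306 369 279 153 158  43 174 180 181 187 189 193 187 193
164 431 353 311 367 198 159 156  50 157 164 162 163 159 167 170 168
166 430 344 390 357 163 162 141  43 148 149 152 151 154 156 154 157
168 430 338 375 343 155 157 138  46 125 134 141 136 135 138 142 144
170 422 413 375 336 164 158  80  51 103 118 115 110 116 120 123 121
172 420 425 381 276 161 160  41  50  70  82  91  87  94  96  94 100
174 426 357 376 191 159 162  47  37 132 248 253 233 127  49  57  69
176 427 317 369 163 156 153  73  86 187 212 234 214 211 110  28  28
178 341 320 365 162 155 153 131 125 121 107 103 101  96  91  96  92
180 359 402 367 174 175 116 133 131 125 142 148 156 157 154 150 120
182 337 389 278 197 197  93 119 100  86  76  87  97  87 105 112 138
184 395 371 288 211 130  74  60  83  75  76  77  86 107  80  83  83
186 323 204 171  62  64 122 115  93  97 114 119 120 116  97  82  91
188 328 292 105  61  59 110 139 141 141 144 147 146 148 152 148 147
190 318 348  81  69 108 131 139 140 136 141 143 149 148 149 151 147
```

```bash
python3 -m crank '[{"offset":[-0.0011,-0.010,0],"spin":0},{"offset":[-0.0022,-0.020,0],"spin":0},{"offset":[-0.0043,-0.040,0],"spin":0},{"offset":[-0.0065,-0.060,0],"spin":0},{"offset":[-0.0086,-0.080,0],"spin":0},{"offset":[-0.0108,-0.100,0],"spin":0},{"offset":[-0.013,-0.120,0.02],"spin":0},{"offset":[-0.015,-0.140,0.05],"spin":0}]'
python3 -m crank '[{"offset":[-0.01,-0.03,0.03],"spin":0},{"offset":[-0.03,-0.06,0.06],"spin":0},{"offset":[-0.05,-0.09,0.09],"spin":0},{"offset":[-0.07,-0.12,0.11],"spin":0},{"offset":[-0.09,-0.15,0.11],"spin":0},{"offset":[-0.11,-0.18,0.11],"spin":0},{"offset":[-0.13,-0.21,0.11],"spin":0},{"offset":[-0.15,-0.24,0.11],"spin":0}]'
python3 - <<'E'
from h import *
p=snap("top"); st=manip.read_state();print(st["eef_pos"],st["wrist_force"])
O=np.array([563.8,27.3])
for m in manip.masks_of(p,"flask"):
    c=max(cv2.findContours(m["mask"].astype(np.uint8),0,2)[0],key=cv2.contourArea); 
    w=np.array([ray(p,*q[0],100)[:2]-O for q in c]); R=np.c_[w@[.994,-.108],w@[.108,.994]]
    h=cv2.minAreaRect(R.astype(np.float32)); print(round(m["conf"],2),m["mask"].sum(),"x'",R[:,0].min().round(1),R[:,0].max().round(1),"y'",R[:,1].min().round(1),R[:,1].max().round(1),h, "end x'",R[R[:,1]<R[:,1].min()+8,0].mean().round(1),"foot x'",R[R[:,1]>0,0].mean().round(1))
im=p["pixels"].astype(int).sum(2)
for r in range(154,236,2): print(r," ".join("%3d"%(x) for x in im[r,228:298:2]))
E
```

```text
clock: 22.37
eef_pos: [599.9, -149.8, 130.4]
eef_rot: [-3.136, 0.003, 1.467]
wrist_force: [0.6, 0.6, 0.2]
finger_gap: 60.1
clock: 23.03
eef_pos: [448.2, -391.5, 240.6]
eef_rot: [-3.136, 0.003, 1.467]
wrist_force: [0.6, -0.2, -0.2]
finger_gap: 60.4
[ 445.00896922 -395.89691607  240.32308042] [-3.05261908 -4.18671071 -0.25509352]
0.7 350 x' 168.9 250.0 y' -212.9 -150.3 ((210.05477905273438, -183.04281616210938), (80.33883666992188, 61.37069320678711), 6.770586013793945) end x' 210.3 foot x' nan
0.59 898 x' 9.7 102.2 y' -66.1 73.0 ((56.662296295166016, 3.7410888671875), (92.02595520019531, 139.488525390625), 1.0683175325393677) end x' 59.0 foot x' 54.6
154 429 425 425 430 425 435 442 470 425 343 364 425 434 425 423 429 429 433 434 432 431 430 428 431 431 429 434 429 430 430 430 428 434 430 429
156 422 427 429 429 425 415 327 260 286 293 292 303 323 329 365 373 448 410 382 351 442 429 417 420 427 427 429 429 431 431 429 428 431 428 429
158 431 430 428 425 422 412 360 362 311 234 305 313 244 242 300 295 298 297 292 299 337 286 299 420 386 436 365 357 427 441 426 422 423 428 431
160 429 43
[... 4845 characters left out ...]
 333 331 353 313 434 428 430 432 431 427
228 430 431 430 428 431 435 430 435 430 360 301 338 391 475 372 370 275 356 383 338 333 326 334 335 330 329 332 402 273 431 429 429 428 431 431
230 426 427 432 431 427 432 431 428 434 430 434 431 432 429 425 431 434 412 345 281 372 398 474 361 250 308 405 354 293 431 432 430 434 431 432
232 430 432 430 431 428 432 426 429 432 428 431 429 432 429 435 433 433 428 431 434 430 429 429 430 432 430 337 264 430 431 431 431 431 433 428
234 427 428 433 433 428 432 431 429 430 432 432 429 427 432 432 428 427 428 431 433 430 429 431 428 430 431 434 433 430 429 429 431 434 430 432<stdin>:7: RuntimeWarning: Mean of empty slice.
  ret = ret.dtype.type(ret / rcount)
```

```bash
python3 -m crank '[{"offset":[0,0,0],"spin":0},{"offset":[0,0,0],"spin":0},{"offset":[0,0,0],"spin":0},{"offset":[0,0,0],"spin":0},{"offset":[0,0,0],"spin":0},{"offset":[0,0,0],"spin":0},{"offset":[0,0,0],"spin":0},{"offset":[0,0,0],"spin":0}]'
python3 -c "
from cell import manip
print(manip.read_state()['wrist_force']); print(manip.sign_off())"
```

```text
clock: 23.8
eef_pos: [447.0, -393.4, 240.2]
eef_rot: [-3.136, 0.003, 1.463]
wrist_force: [-0.0, 1.0, 0.2]
finger_gap: 60.3
[-0.017074    0.96610817  0.24868173]
the job is handed in; nothing more can be done
None
```

The flask is lying on its growth face and pushed home in the empty holder. I handed the job in at 23.8 s with the arm clear of everything.

**What I did:** I put the open fingers around the cap and tipped the flask with them. It then leaned on one finger, which I lowered past the open edge until the flask lay on the mat. I pushed it towards the holder on the cap with shut fingers, then finished on the shoulders with open fingers. It was not gripped or lifted at any point.

**Last checks:**
- **Home position:** The last push met 12–16 N of resistance. In the top image the cap end lies at rocker y = -66 mm, which is where it should be when home. The flask is centred at about x = 57 mm and square to the neighbour within about 2 degrees.
- **Other flask:** Its cap end is within about 1 pixel (3 mm) of where it was at the start. The other items on the bench were not measured again at the end.

**Checks that disagreed or fell short:**
- **Angle during lowering:** My silhouette estimate read about 5 degrees too high. Near 80 degrees the flask was lower than planned, so the cap may have slipped a little on the finger. The last stage down to the mat followed the finger.
- **Turn while pushing:** The flask was 6–8 degrees askew after the first push; the shoulder push took that out.
- **Versus the neighbour:** The flask appears up to 6 mm further in than the neighbour, which is about the limit of what the image can show. I had used all my viewable pictures by then, so this final check was on pixel values only.

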